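Stack a sample tray and wedge the clamp of the shaker nest

ROBOT

A 7-joint arm with a two-finger parallel gripper is mounted at the origin on the work surface. World frame = base frame: x ahead of the robot, y to its left, z up, the work surface at z = 0. Lengths are in m, angles in rad, forces in N, time in s.
With the tool pointing down it reaches from about 0.425 to 0.975 m from the base axis. Payload 16.7 kg.
Tool frame: the origin (TCP) lies where the fingers leave the gripper's body, on its centre line; the fingertips stand 73 mm ahead of it and the grasp point (between the pads) lies 54 mm ahead of it; z points along the fingers, y is the line along which they close (so a half turn about z gives the same grasp; the last joint's range is limited). The gripper opens to 85 mm and grips with 20 to 120 N. Pads are 22 mm wide; open, the fingers measure 114 mm over their backs; the gripper's body (76 mm by 85 mm) begins 54 mm behind the grasp point. The pads swing forward as they close: fully open they stand 13 mm farther back than shut.
Start: joints at [-1.494, 0.426, 0.074, 1.606, -0.034, 1.111, -0.067], TCP at [0.151, 0.658, 0.304] pointing down, gripper open.
Joint ranges: [-2.85, 2.85], [-0.5, 2.14], [-1.23, 1.37], [0.21, 2.46], [-1.02, 4.16], [0.16, 2.05], [-2.73, 2.73]. Speed limits (rad/s): [1.89, 1.89, 2.39, 2.39, 3.01, 3.01, 3.01].

INTERFACE

Orientations are given as a unit quaternion [w, x, y, z].
In Python, from workcell import bot, snapshot, trace, landmark_of gives the robot as it stands.
- The arm moves only by the tool arm_command, never from a script. Its argument "steps" is a list of rows, each an object with "linear": the shift along the tool's x, y, z in m, a list of three; "spin": the turn about the tool's z in degrees; "claw": the closure in counts, from 0 (fully open) to 255 (shut). In form: [{"linear": [dx, dy, dz], "spin": spin, "claw": claw}, ...]. A call has 1 to 10 rows; each row is the pose to reach, as a shift and turn from the pose commanded when the call began, along the tool's axes at that moment; what a row does not reach only later rows make up. A row lasts 1/12 s, in which the tool goes at most 41.7 mm and 7.16 degrees, less where a joint would pass 70% of its speed; a pose out of reach is approached as far as the arm can. A call with a gripper value outside its range is refused whole. The fingers move at their own pace and stop on an object; "grip_force" is the grip in N (left out, the last holds). Time passes only in rows, so rows that repeat a pose let the fingers close. It gives the time, the measured TCP pose, the force, the opening and the grip force at its end, in the units of the state.
- bot.read_state(): the state, without advancing time (a new reading comes with each control period).
- snapshot(name): name is "side" or "top" or "wrist"; returns a dict with "frame" (400x640x3 uint8, blue, green, red), "K" (3x3 intrinsics, pixels), "R" (3x3) and "t" (3): a world point X has camera coordinates R X + t. Camera axes: x right, y down, z forward; pixel columns grow to the right and rows downward; lengths in m; the calibration is good to about 2 mm. A picture is of the moment at which its call begins. There is no depth.
- bot.job_done(): hands the job in; it is judged then, once.
Trained networks look in a picture, given as the dict that the camera call returned (one of the last four; its "shot" number tells which), for a name from the list of things; names that differ only in an ending like _2 or _b are one class to them, and where a whole thing is asked for, a point or a joint stands for the part that bears it (a point fixed in the world has none). Each returns a list of dicts, best first, with "p" (0 to 1); they miss things now and then, are a little off and sometimes report something else, mostly with a low value. They report only what shows in the picture. A call takes as long as a camera call. They do not tell look-alikes from the thing itself.
- trace(picture, name): "region" (400x640 bool, what is visible of it) and "extent" ([left, top, right, bottom] in pixels, round what is visible of it).
- landmark_of(picture, name): "position" ([column, row] in pixels: a listed point, or the origin of a listed thing).
The state is a dict: "t": time; "q": joint angles; "joint_vel": joint speeds; "joint_torque": joint torques, N m; "ee_pos": TCP position; "eef_rot": TCP orientation; "force": force on the tool from outside, world axes, zero at the start; "ft_torque": the same for the moment, N m; "width": opening from 0.0 (shut) to 1.0 (fully open); "finger_force": force on a finger pad.
Only numpy, scipy, OpenCV 4.12 (cv2) and the standard library are available. Lean on these libraries where they do the work, as an engineer would, in place of code of your own. Each camera call takes 0.05 s, during which the arm holds its last target. There are 200 camera calls.

TASK

Set the loose sample tray squarely on the tray in the aluminium shaker nest so that its four corner pins drop fully into the sockets below. Then take the mallet and knock the wooden clamp wedge in with a few short separate taps (never one long push, and never with the gripper itself) until it is fully home and goes no further. Finally lay the mallet back on the bench, clear of the nest, and leave the bottle, beaker and tip box where they are.

Things in the scene. Friction and masses are not known exactly. Their poses are not given: they have to be found in the camera images.
- nest: Fixed aluminium nest; base 185 x 150 x 16 mm: x -90 to 95, y -75 to 75 about its origin (bench level); x points away from the robot, z up. Near side: fence, inner face x = -70, 44 high. Side guides at y = +-64, 38 high. Far side: steel jaw (x 24 to 65, 45 high), then a fixed block (x 72 to 90, 46 high). The wedge slides between them; driven in, it moves the jaw 4 mm and clamps the tray.
- wedge: Wooden wedge, 120 mm long, 36 tall, 28 wide at the butt, 12 at the point. Slides only along the nest's +y (inwards); axes as the nest's. Origin: foot of the butt face (its outer, -y end), 16.5 above the bench; middle of the face at x -3, z +18 from it. Starts at nest y -132 to -122; stops hard, home, at y = -100 (butt 25 proud of the base edge). About 8 N moves it; it stays where left.
- lower_tray: Grey plastic tray lying in the nest on its base plate (16 mm), 90 (x) x 124 (y) x 34 mm. Origin: centre of its underside. Four round sockets in its top at x +-33, y +-50, 12 mm wide and 14 mm deep. Loose by a few mm until the wedge is driven.
- upper_tray: Loose grey tray on the bench at the robot's left, 90 (x) x 124 (y) mm. Origin: middle, at pin-tip level. Four pins, 8 thick, 10 long, tapered tips, at x +-33, y +-50; body z 10 to 36; on top a grip rib along x, 64 long, 14 wide, z 36 to 74. 0.2 to 0.35 kg. Fits either way round. Fully stacked, its origin is 24 mm above the lower tray's origin.
- mallet: Mallet lying on the bench at the robot's right. Head 40 (x) x 80 (y) x 44 (z) mm, a striking face at each end (y = +-40). Origin: under the head's centre, at bench level. Wooden handle along -x, x = -20 to -159, 22 wide (y), 24 high, axis at z = 22. 0.29 to 0.43 kg.
- bottle: Amber bottle with black cap, 60 mm across, 140 high. Origin: centre of underside. Bystander.
- beaker: Glass beaker, 68 mm across, 85 high. Origin: centre of underside. Bystander.
- tip_box: White box with clear lid, 77 x 112 x 57 mm. Origin: centre of underside. Bystander.
There are look-alikes about, which are no part of the job. Leave any blue look-alike of the upper_tray alone.

How it is judged:
On the way, in this order (a step that is already met when the one before it is completed fails the run):
1. the loose tray sits on the lower tray with its pins fully in the sockets, the wedge not yet driven (z of upper_tray in the frame of lower_tray below 0.0265 m and horizontal distance between upper_tray and lower_tray below 0.005 m and angle between the y axis of upper_tray and the y axis of lower_tray, either way round below 0.1 rad and angle between upper_tray's own z axis and vertical below 0.05 rad and distance of wedge from where it was at the start of the episode below 0.003 m), for 0.2 s.
2. a first tap has moved the wedge by over 3 mm, short of home by over 3 mm, and the mallet has come off it (distance of wedge from where it was at the start of the episode above 0.003 m and y of wedge in the frame of nest below -0.103 m and contact force between mallet and wedge below 0.05 N), for 0.1 s.
3. further taps have brought the wedge home (y of wedge in the frame of nest above -0.102 m), for 0.1 s.
At the end, for the whole second after the job is handed in: The wedge is within 2 mm of its hard stop; the upper tray sits on the lower one with its pins fully in the sockets (within 2.5 mm in height, 5 mm sideways, 0.1 rad in yaw, level); the lower tray lies flat in the nest; the mallet lies at rest on the bench, touching neither nest nor trays (y of wedge in the frame of nest above -0.102 m and z of upper_tray in the frame of lower_tray below 0.0265 m and horizontal distance between upper_tray and lower_tray below 0.005 m and angle between the y axis of upper_tray and the y axis of lower_tray, either way round below 0.1 rad and angle between each of upper_tray, lower_tray's own z axis and vertical below 0.05 rad and z of lower_tray in the frame of nest below 0.019 m and height (world z) of mallet below 0.05 m and linear speed of each of mallet, upper_tray below 0.02 m/s and contact force between mallet and nest below 0.05 N and contact force between mallet and upper_tray below 0.05 N and contact force between mallet and lower_tray below 0.05 N).
It fails at once if the gripper or arm pushes the wedge itself (contact force between any of the fingers, the arm and wedge above 1 N).
It fails at once if a bystander (bottle, beaker, tip box) is shifted by more than 30 mm (distance of any of bottle, beaker, tip_box from where it was at the start of the episode above 0.03 m).
It also fails if it takes over 51 s, if anything falls off the work surface, if the arm or the gripper's body presses on something with over 40 N, if the wrist force passes 120 N, or if a joint passes its speed limit or range.

## Working session

There is one attempt and no reset: what is moved stays moved. The work goes in short steps, Python scripts to look and compute and a tool call to move; the robot and the scene stay as the last step left them, time stands still between calls to the robot, and variables do not carry over. Pictures are saved under pics/ and viewed, at most 13 in all, crops included, and the job is handed in when it is done.

Besides the shell and the picture viewer there is one more tool, called as name(argument=value, ...), one argument or row to a line, values as JSON. arm_command: Moves the arm, as the interface text tells. Its arguments: {"type":"object","properties":{"steps":{"type":"array"},"grip_force":{"type":"number"}},"required":["steps"]}

```bash
mkdir -p pics; cat > h.py <<'E'
import numpy as np, cv2
from workcell import bot, snapshot, trace, landmark_of
def ray(p,px,z):
    d=p["R"].T@np.linalg.inv(p["K"])@np.array([px[0],px[1],1.]); c=-p["R"].T@p["t"]
    return c+d*(z-c[2])/d[2]
def proj(p,X):
    c=p["K"]@(p["R"]@np.array(X,float)+p["t"]); return c[:2]/c[2]
E
python3 - <<'E'
from h import *
np.set_printoptions(precision=3,suppress=True)
ps={n:snapshot(n) for n in("top","side")}
cv2.imwrite("pics/a.png",cv2.resize(np.vstack([ps["top"]["frame"],ps["side"]["frame"]]),(480,600)))
cv2.imwrite("pics/top.png",ps["top"]["frame"]);cv2.imwrite("pics/side.png",ps["side"]["frame"])
for n,p in ps.items():
    print(n,-p["R"].T@p["t"])
    for k in["nest","wedge","lower_tray","upper_tray","mallet","bottle","beaker","tip_box"]:
        for d in landmark_of(p,k)[:3]: print(k,round(d["p"],2),np.array(d["position"]),ray(p,d["position"],{"wedge":.0165,"lower_tray":.016}.get(k,0)))
s=bot.read_state();print(s["t"],s["ee_pos"],s["eef_rot"],s["force"],s["width"])
E
```

```text
top [0.415 0.072 1.155]
nest 0.67 [358.8 239.3] [ 0.48  -0.011  0.   ]
nest 0.32 [348.3 128.3] [0.768 0.021 0.   ]
wedge 0.71 [419.4 228.9] [ 0.509 -0.16   0.016]
lower_tray 0.74 [359.4 252.5] [ 0.446 -0.012  0.016]
upper_tray 0.94 [237.1 221.3] [0.517 0.299 0.   ]
upper_tray 0.69 [172.3 194.3] [0.581 0.469 0.   ]
upper_tray 0.65 [233.3 289.9] [0.345 0.299 0.   ]
mallet 0.55 [488.6 235.6] [ 0.499 -0.337  0.   ]
bottle 0.66 [348.3 127.7] [0.77  0.021 0.   ]
beaker 0.87 [478.4 138.3] [ 0.75  -0.317  0.   ]
tip_box 0.59 [276.6 131.4] [0.755 0.209 0.   ]
side [ 0.363 -0.663  0.986]
nest 0.85 [308.8 245. ] [ 0.478 -0.025  0.   ]
nest 0.49 [377.4 166. ] [0.744 0.208 0.   ]
wedge 0.94 [335.3 279.9] [ 0.518 -0.15   0.016]
wedge 0.4 [409. 212.] [0.769 0.007 0.016]
lower_tray 0.75 [295.  239.4] [ 0.445 -0.01   0.016]
lower_tray 0.44 [336.3 282.6] [ 0.519 -0.158  0.016]
upper_tray 0.91 [305.9 118.2] [ 0.576  0.476 -0.   ]
upper_tray 0.9 [242.7 161.9] [0.344 0.319 0.   ]
upper_tray 0.89 [298.1 160.1] [0.512 0.288 0.   ]
mallet 0.65 [351. 359.] [ 0.506 -0.341  0.   ]
bottle 0.76 [411.9 212.4] [0.783 0.015 0.   ]
beaker 0.78 [448.7 326.1] [ 0.748 -0.32   0.   ]
tip_box 0.62 [379.1 165.9] [ 0.749  0.208 -0.   ]
0.9 [0.151 0.658 0.304] [-0.     0.113  0.994  0.   ] [-0.427  0.923  0.113] 1.0020009371328316
```

View pics/top.png

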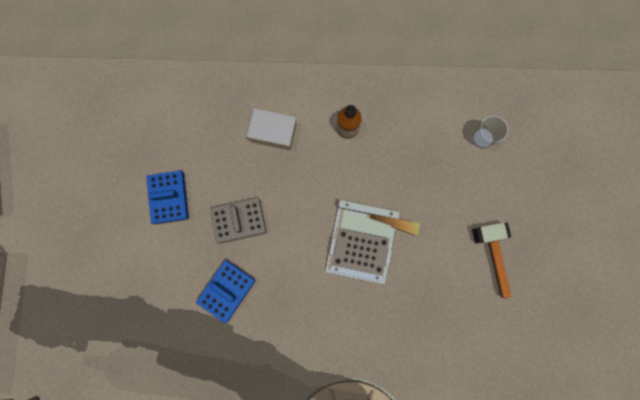

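View pics/side.png

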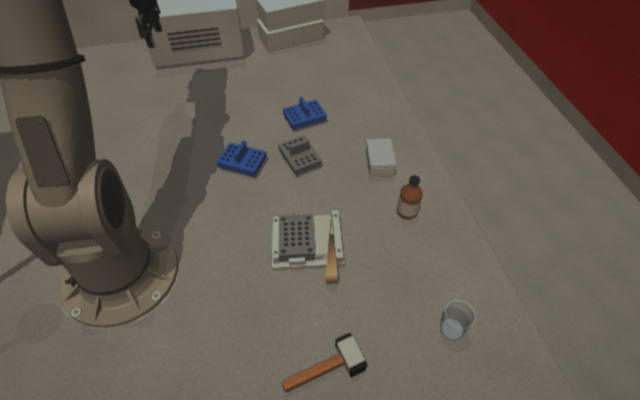

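The loose grey tray is at top (237,220). It could be confused with the blue trays at (167,197) and (226,291), or with the grey tray in the nest at (361,252). The mallet head is at (492,233) and the wedge butt at (418,229). Next I fit the poses to the silhouettes and check a close crop.

```bash
cat >> h.py <<'E'
from scipy.optimize import minimize
B=lambda x0,x1,y0,y1,z0,z1:np.array([[x,y,z] for x in(x0,x1) for y in(y0,y1) for z in(z0,z1)])/1000.
M=dict(upper_tray=[B(-45,45,-62,62,10,36),B(-32,32,-7,7,36,74)]+[B(a-3,a+3,b-3,b+3,0,10) for a in(-33,33) for b in(-50,50)],
 lower_tray=[B(-45,45,-62,62,0,34)],
 mallet=[B(-20,20,-40,40,0,44),B(-159,-20,-11,11,10,34)],
 nest=[B(-90,95,-75,75,0,16),B(-80,-70,-60,60,0,44),B(24,65,-60,60,0,45),B(72,90,-60,60,0,46),B(-60,30,-62,62,16,50)])
def render(p,name,x,y,yaw,z=0,S=4):
    m=np.zeros((400*S,640*S),np.uint8);c,s=np.cos(yaw),np.sin(yaw)
    for b in M[name]:
        w=b@np.array([[c,s,0],[-s,c,0],[0,0,1]])+[x,y,z]
        q=w@p["R"].T+p["t"];q=q@p["K"].T;q=q[:,:2]/q[:,2:]
        cv2.fillConvexPoly(m,cv2.convexHull(np.round(q*S+S/2-.5).astype(np.int32)),1)
    return cv2.resize(m.astype(np.float32),(640,400),interpolation=cv2.INTER_AREA)
def fit(ps,name,masks,x0,z=0):
    def f(v):
        e=0
        for p,m in zip(ps,masks):
            r=render(p,name,v[0],v[1],v[2],z); e+=1-np.minimum(r,m).sum()/np.maximum(r,m).sum()
        return e/len(ps)
    best=None
    for yaw in x0[2]:
        s=np.array([[x0[0],x0[1],yaw]]*4);s[1,0]+=.015;s[2,1]+=.015;s[3,2]+=.15
        r=minimize(f,s[0],method="Nelder-Mead",options=dict(initial_simplex=s,xatol=1e-4,fatol=1e-5,maxiter=150))
        if best is None or r.fun<best.fun:best=r
    return best
def mask(p,name,near=None,k=8):
    L=trace(p,name)
    if near is not None: L=[d for d in L if np.hypot(*(np.mean(np.argwhere(d["region"]),0)[::-1]-near))<30] or [None]
    return None if not L or L[0] is None else L[0]["region"].astype(np.float32)
E
python3 - <<'E'
from h import *
np.set_printoptions(precision=4,suppress=True)
ps=[snapshot(n) for n in("top","side")]
def go(name,x,y,yaws,z=0,names=None):
    ms=[];pp=[]
    for p in ps:
        m=None
        for n in names or[name]:
            a=mask(p,n,proj(p,[x,y,.02]))
            if a is not None:m=a if m is None else np.maximum(m,a)
        if m is not None:ms.append(m);pp.append(p)
    for P,Q in [(pp,ms)]+[([a],[b]) for a,b in zip(pp,ms)]:
        r=fit(P,name,Q,(x,y,yaws),z);print(name,len(P),r.x,round(r.fun,3))
go("upper_tray",.515,.293,[.1,-.2])
go("lower_tray",.446,-.011,[-.1,.1],.016)
go("mallet",.503,-.339,[.1,.3])
go("nest",.479,-.018,[-.1,.1],0,["nest","lower_tray"])
for p in ps:
    for d in trace(p,"wedge")[:1]:print(d["extent"])
f=ps[0]["frame"];cv2.imwrite("pics/c.png",np.hstack([cv2.resize(f[180:310,140:300],None,fx=2.5,fy=2.5),cv2.resize(f[180:310,310:470],None,fx=2.5,fy=2.5)]))
E
```

```text
upper_tray 2 [0.5175 0.2907 0.2331] 0.064
upper_tray 1 [0.5173 0.2923 0.2414] 0.031
upper_tray 1 [0.5174 0.2871 0.215 ] 0.066
lower_tray 2 [ 0.4484 -0.0123 -0.1737] 0.054
lower_tray 1 [ 0.4483 -0.0111 -0.1747] 0.031
lower_tray 1 [ 0.4485 -0.0154 -0.184 ] 0.056
mallet 2 [ 0.5041 -0.3371  0.1968] 0.161
mallet 1 [ 0.5034 -0.3326  0.225 ] 0.162
mallet 1 [ 0.5047 -0.3372  0.2003] 0.137
nest 2 [ 0.4713 -0.0183 -0.1812] 0.09
nest 1 [ 0.4715 -0.0171 -0.1872] 0.094
nest 1 [ 0.4718 -0.0195 -0.1632] 0.075
[368.4, 213.3, 419.7, 234.9]
[326.7, 231.6, 337.6, 282.6]
```

View pics/c.png

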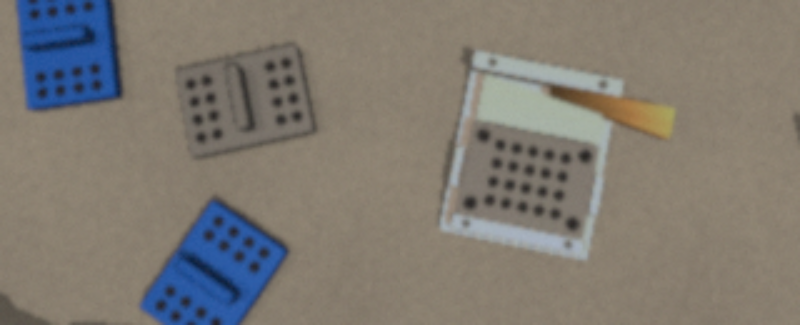

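The crop shows the plain grey rib-tray at crop (245,100), which is the right one, with blue copies on either side of it. I'll move above it.

arm_command(
  steps=[
    {"linear": [-0.3, -0.19, 0.03], "spin": -26, "claw": 0},
    {"linear": [-0.3, -0.19, 0.03], "spin": -26, "claw": 0},
    {"linear": [-0.3, -0.19, 0.03], "spin": -26, "claw": 0},
    {"linear": [-0.3, -0.19, 0.03], "spin": -26, "claw": 0},
    {"linear": [-0.3, -0.19, 0.03], "spin": -26, "claw": 0},
    {"linear": [-0.3, -0.19, 0.03], "spin": -26, "claw": 0},
    {"linear": [-0.3, -0.19, 0.03], "spin": -26, "claw": 0},
    {"linear": [-0.3, -0.19, 0.03], "spin": -26, "claw": 0},
    {"linear": [-0.3, -0.19, 0.03], "spin": -26, "claw": 0},
    {"linear": [-0.3, -0.19, 0.03], "spin": -26, "claw": 0},
  ],
)

```text
t: 2.43
ee_pos: [0.4052, 0.4006, 0.2738]
eef_rot: [0.0, -0.11, 0.994, -0.001]
force: [0.3, 0.2, -0.2]
width: 0.998
finger_force: 0.0
```

```bash
cat >> h.py <<'E'
from scipy.spatial.transform import Rotation as Ro
def state():
    s=bot.read_state();q=np.array(s["eef_rot"]);return s,Ro.from_quat(q[[1,2,3,0]]).as_matrix()
def plan(x,y,z,yaw=None,pre=""):
    s,R=state();d=R.T@(np.array([x,y,z])-s["ee_pos"])
    a=np.arctan2(R[1,1],R[0,1]);sp=0
    if yaw is not None:
        sp=-np.degrees((yaw+np.pi/2-a+np.pi/2)%np.pi-np.pi/2)
    print(pre,"t",round(s["t"],2),"lin",np.round(d,4),"spin",round(sp,2),"rows",round(max(np.linalg.norm(d)/.0417,abs(sp)/7.16),1),"ee",np.round(s["ee_pos"],4),"F",np.round(s["force"],1),"w",round(s["width"],3),"q7",round(s["q"][6],2))
E
python3 -c "
from h import *
plan(.517,.291,.25,.235)"
```

```text
t 2.43 lin [-0.0851 -0.1313  0.0241] spin -0.83 rows 3.8 ee [0.4052 0.4006 0.2738] F [ 0.3  0.2 -0.2] w 0.998 q7 0.93
```

arm_command(
  steps=[
    {"linear": [-0.085, -0.131, 0.01], "spin": -0.8, "claw": 0},
    {"linear": [-0.085, -0.131, 0.01], "spin": -0.8, "claw": 0},
    {"linear": [-0.085, -0.131, 0.01], "spin": -0.8, "claw": 0},
    {"linear": [-0.085, -0.131, 0.01], "spin": -0.8, "claw": 0},
    {"linear": [-0.085, -0.131, 0.01], "spin": -0.8, "claw": 0},
    {"linear": [-0.085, -0.131, 0.01], "spin": -0.8, "claw": 0},
  ],
)

```text
t: 2.93
ee_pos: [0.5146, 0.2955, 0.2638]
eef_rot: [0.0, -0.119, 0.993, -0.0]
force: [-0.6, 1.2, -0.8]
width: 1.001
finger_force: 0.0
```

```bash
python3 - <<'E'
from h import *
np.set_printoptions(precision=4,suppress=True)
p=snapshot("wrist");cv2.imwrite("pics/w1.png",p["frame"])
print("cam",-p["R"].T@p["t"])
m=mask(p,"upper_tray",proj(p,[.517,.291,.03]))
v=(.517,.291,.235)
if m is not None:
    r=fit([p],"upper_tray",[m],(v[0],v[1],[v[2]]));print(r.x,r.fun);v=r.x
plan(v[0],v[1],.115,v[2])
for d in landmark_of(p,"upper_tray"):print(d["p"],ray(p,d["position"],0))
E
```

```text
cam [0.4401 0.2776 0.333 ]
[0.516  0.2892 0.2343] 0.03857797384262085
 t 3.03 lin [-0.001  -0.0091  0.1489] spin 0.47 rows 3.6 ee [0.5129 0.2978 0.2639] F [-0.2  0.3 -0.1] w 0.998 q7 1.24
0.95 [0.5718 0.4742 0.    ]
0.77 [0.5184 0.2866 0.    ]
```

View pics/w1.png

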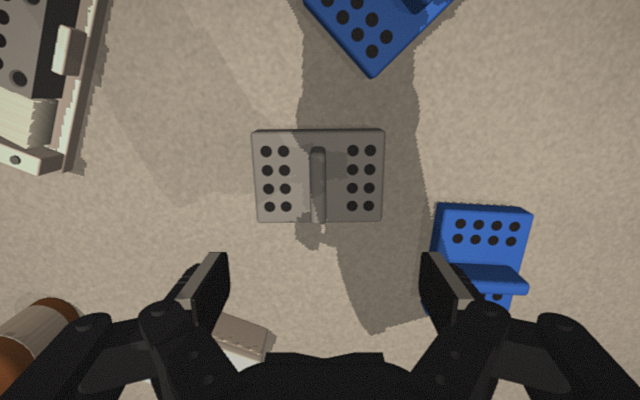

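The grey tray is centred at wrist (318,175), with its rib at column 318 between the fingers; the blue copies are at (380,30) and (485,240). I'll lower partway and re-measure once settled.

arm_command(
  steps=[
    {"linear": [0, -0.008, 0.03], "spin": 0.3, "claw": 0},
    {"linear": [0, -0.008, 0.06], "spin": 0.3, "claw": 0},
    {"linear": [0, -0.008, 0.07], "spin": 0.3, "claw": 0},
    {"linear": [0, -0.008, 0.07], "spin": 0.3, "claw": 0},
    {"linear": [0, -0.008, 0.07], "spin": 0.3, "claw": 0},
    {"linear": [0, -0.008, 0.07], "spin": 0.3, "claw": 0},
  ],
)

```text
t: 3.58
ee_pos: [0.5156, 0.2903, 0.1954]
eef_rot: [0.001, -0.118, 0.993, 0.0]
force: [-0.3, -0.9, -0.7]
width: 0.996
finger_force: 0.0
```

```bash
python3 - <<'E'
from h import *
np.set_printoptions(precision=4,suppress=True)
p=snapshot("wrist");cv2.imwrite("pics/w2.png",p["frame"])
m=mask(p,"upper_tray",proj(p,[.517,.291,.03]))
v=(.516,.289,.235)
if m is not None:
    r=fit([p],"upper_tray",[m],(v[0],v[1],[v[2]]));print(r.x,r.fun);v=r.x
s,R=state();print("camoff",R.T@(-p["R"].T@p["t"]-s["ee_pos"]))
plan(v[0],v[1],.115,v[2])
E
```

```text
[0.5159 0.2902 0.2485] 0.03810232877731323
camoff [ 0.0766  0.0003 -0.0692]
 t 3.68 lin [-0.      0.0001  0.0805] spin -0.65 rows 1.9 ee [0.5158 0.29   0.1955] F [ 0.  -0.4 -0.3] w 1.001 q7 1.27
```

Well aligned. I'll go down and grip.

arm_command(
  steps=[
    {"linear": [0, 0, 0.03], "spin": 0, "claw": 0},
    {"linear": [0, 0, 0.06], "spin": 0, "claw": 0},
    {"linear": [0, 0, 0.08], "spin": 0, "claw": 0},
    {"linear": [0, 0, 0.08], "spin": 0, "claw": 120},
    {"linear": [0, 0, 0.08], "spin": 0, "claw": 255},
    {"linear": [0, 0, 0.08], "spin": 0, "claw": 255},
    {"linear": [0, 0, 0.08], "spin": 0, "claw": 255},
    {"linear": [0, 0, 0.08], "spin": 0, "claw": 255},
    {"linear": [0, 0, 0.08], "spin": 0, "claw": 255},
    {"linear": [0, 0, 0.08], "spin": 0, "claw": 255},
  ],
  grip_force=80,
)

```text
t: 4.52
ee_pos: [0.5158, 0.2897, 0.1152]
eef_rot: [0.001, -0.118, 0.993, 0.0]
force: [-1.5, -1.6, 10.2]
width: 0.153
finger_force: 77.7
```

```bash
python3 -c "
from h import *
plan(.448,-.012,.25,-.176)"
```

```text
t 4.52 lin [ 0.1365 -0.2772 -0.1352] spin 23.66 rows 8.1 ee [0.5158 0.2897 0.1152] F [-1.5 -1.6 10.2] w 0.153 q7 1.29
```

arm_command(
  steps=[
    {"linear": [0, 0, -0.03], "spin": 0, "claw": 255},
    {"linear": [0, 0, -0.07], "spin": 0, "claw": 255},
    {"linear": [0.02, -0.03, -0.1], "spin": 4, "claw": 255},
    {"linear": [0.04, -0.07, -0.11], "spin": 10, "claw": 255},
    {"linear": [0.06, -0.11, -0.11], "spin": 15, "claw": 255},
    {"linear": [0.08, -0.15, -0.11], "spin": 20, "claw": 255},
    {"linear": [0.1, -0.19, -0.11], "spin": 23.6, "claw": 255},
    {"linear": [0.12, -0.23, -0.11], "spin": 23.6, "claw": 255},
    {"linear": [0.13, -0.26, -0.11], "spin": 23.6, "claw": 255},
    {"linear": [0.136, -0.277, -0.11], "spin": 23.6, "claw": 255},
  ],
)

```text
t: 5.35
ee_pos: [0.4466, -0.0151, 0.2244]
eef_rot: [0.0, 0.088, 0.996, 0.0]
force: [1.1, -1.4, -3.2]
width: 0.156
finger_force: 78.6
```

arm_command(
  steps=[
    {"linear": [0, 0, 0], "spin": 0, "claw": 255},
    {"linear": [0, 0, 0], "spin": 0, "claw": 255},
    {"linear": [0, 0, 0], "spin": 0, "claw": 255},
    {"linear": [0, 0, 0], "spin": 0, "claw": 255},
  ],
)

```text
t: 5.68
ee_pos: [0.4482, -0.0109, 0.224]
eef_rot: [0.0, 0.087, 0.996, 0.0]
force: [-0.5, -0.1, -1.5]
width: 0.156
finger_force: 78.7
```

```bash
python3 - <<'E'
from h import *
np.set_printoptions(precision=4,suppress=True)
s,R=state();ee=np.array(s["ee_pos"])
P={n:snapshot(n) for n in("wrist","top","side")}
cv2.imwrite("pics/w3.png",P["wrist"]["frame"]);cv2.imwrite("pics/s3.png",P["side"]["frame"])
yaw=np.arctan2(R[1,1],R[0,1])-np.pi/2
print("toolyaw",yaw,"tilt",R[:,2]);plan(.448,-.012,.2,-.176)
for n,p in P.items():
    m=mask(p,"upper_tray",proj(p,[ee[0],ee[1],ee[2]-.09]))
    if m is not None:
        r=fit([p],"upper_tray",[m],(ee[0],ee[1],[yaw]),ee[2]-.115);print(n,r.x,r.fun,m.sum())
    for k in("lower_tray","nest"):
        for d in landmark_of(p,k)[:1]:print(n,k,d["p"],ray(p,d["position"],.016 if k[0]=="l" else 0))
E
```

```text
toolyaw -0.17381800423160265 tilt [ 0.0002  0.0003 -1.    ]
 t 5.83 lin [-0.0001 -0.001   0.0239] spin 0.14 rows 0.6 ee [ 0.4481 -0.011   0.2239] F [-0.3 -0.4 -2.6] w 0.154 q7 1.37
wrist [ 0.4488 -0.0111 -0.1691] 0.2701665163040161 31818.0
top [ 0.4493  0.0037 -0.2052] 0.9101357460021973 211.0
side [ 0.4499 -0.0129 -0.1823] 0.20783454179763794 1432.0
side lower_tray 0.75 [ 0.444  -0.0081  0.016 ]
side nest 0.81 [ 0.4766 -0.0333  0.    ]
```

View pics/w3.png

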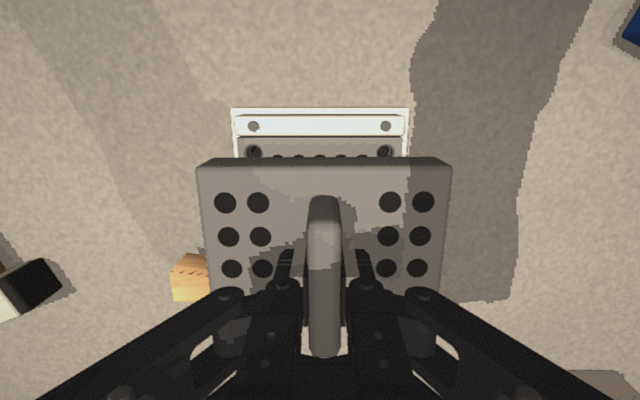

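The wrist view shows the held tray level in front of the nest. The lower tray's near sockets show at about (253,152) and (386,152), and the held tray's near edge at rows 158-168. I'll compare these with the models.

```bash
python3 - <<'E'
from h import *
np.set_printoptions(precision=4,suppress=True)
p=snapshot("wrist");s,R=state();ee=np.array(s["ee_pos"])
f=p["frame"].copy()
a,b=ray(p,(253,151.5),.05),ray(p,(386,151.5),.05)
print("sockets",a,b,"dist",np.linalg.norm(a-b))
d=(a-b)/np.linalg.norm(a-b); yaw=np.arctan2(d[1],d[0])
print("yaw cand",yaw-np.pi/2, yaw+np.pi/2)
yd=d if d[1]>0 else -d; xd=np.array([yd[1],-yd[0],0])
print("lower centre",(a+b)/2+.033*xd,"yaw",np.arctan2(xd[1],xd[0]))
x,y,w=.448,-.0115,-.1738
c,sn=np.cos(w),np.sin(w);L=lambda X,z:np.array([x+c*X[0]-sn*X[1],y+sn*X[0]+c*X[1],z])
for X in[(-33,50),(-33,-50)]:
    q=proj(p,L(np.array(X)/1e3,.05));cv2.circle(f,tuple(int(round(v)) for v in q),6,(0,255,0),1)
# held tray
x,y=ee[0],ee[1];w=np.arctan2(R[1,1],R[0,1])-np.pi/2;c,sn=np.cos(w),np.sin(w)
for zz in(.010,.036):
    pts=np.array([proj(p,L(np.array(X)/1e3,ee[2]-.115+zz)) for X in[(-45,62),(-45,-62),(45,-62),(45,62)]])
    cv2.polylines(f,[np.round(pts).astype(int)],True,(0,0,255),1)
pts=np.array([proj(p,L(np.array(X)/1e3,ee[2]-.115+.074)) for X in[(-32,7),(-32,-7),(32,-7),(32,7)]])
cv2.polylines(f,[np.round(pts).astype(int)],True,(0,255,255),1)
cv2.imwrite("pics/o.png",cv2.resize(f[90:300,180:480],None,fx=2.6,fy=2.6,interpolation=cv2.INTER_NEAREST))
E
```

```text
sockets [ 0.4042 -0.0586  0.05  ] [0.4216 0.0401 0.05  ] dist 0.10018375671047815
yaw cand -3.315793841105605 -0.17420118751581182
lower centre [ 0.4454 -0.015   0.05  ] yaw -0.17420118751581165
```

View pics/o.png

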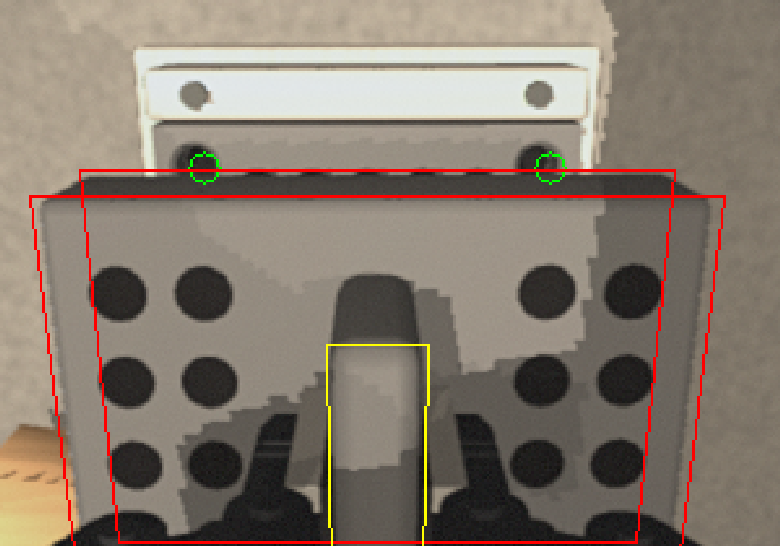

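```bash
python3 -c "
from h import *
plan(.447,-.0132,.172,-.1742)"
```

```text
t 6.33 lin [ 0.0008 -0.0015  0.0519] spin -0.06 rows 1.2 ee [ 0.448  -0.0119  0.2239] F [-0.2  0.1 -2.7] w 0.15 q7 1.37
```

arm_command(
  steps=[
    {"linear": [0.001, -0.0015, 0.012], "spin": 0, "claw": 255},
    {"linear": [0.001, -0.0015, 0.025], "spin": 0, "claw": 255},
    {"linear": [0.001, -0.0015, 0.038], "spin": 0, "claw": 255},
    {"linear": [0.001, -0.0015, 0.048], "spin": 0, "claw": 255},
    {"linear": [0.001, -0.0015, 0.048], "spin": 0, "claw": 255},
    {"linear": [0.001, -0.0015, 0.048], "spin": 0, "claw": 255},
  ],
)

```text
t: 6.83
ee_pos: [0.4466, -0.0133, 0.1757]
eef_rot: [-0.001, 0.088, 0.996, -0.0]
force: [0.4, 0.1, -2.3]
width: 0.147
finger_force: 78.7
```

```bash
python3 - <<'E'
from h import *
p=snapshot("wrist");cv2.imwrite("pics/w4.png",cv2.resize(p["frame"][80:260,180:460],None,fx=2.8,fy=2.8))
plan(.447,-.013,.155,-.1742)
E
```

```text
t 6.88 lin [-0.      0.0003  0.0212] spin -0.07 rows 0.5 ee [ 0.4469 -0.0133  0.1762] F [-0.5  0.6 -2.7] w 0.148 q7 1.43
```

View pics/w4.png

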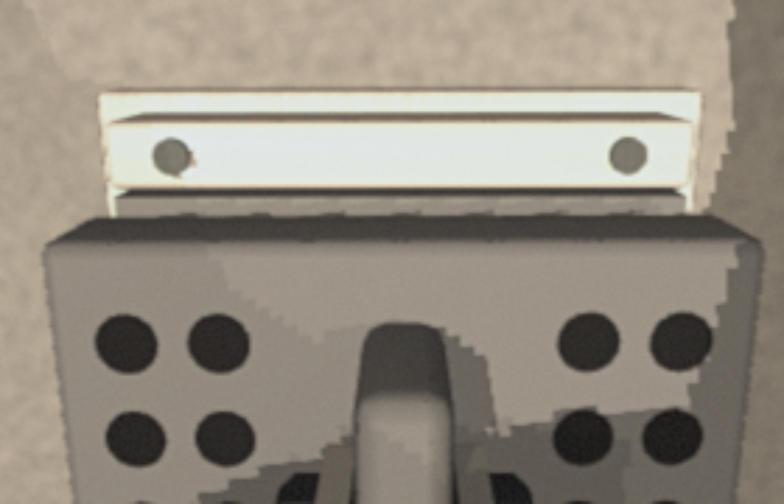

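Laterally the held tray (bottom edge columns 95-712) lines up with the lower one (115-688). Now I'll lower it gently.

arm_command(
  steps=[
    {"linear": [0, 0, 0.004], "spin": 0, "claw": 255},
    {"linear": [0, 0, 0.007], "spin": 0, "claw": 255},
    {"linear": [0, 0, 0.01], "spin": 0, "claw": 255},
    {"linear": [0, 0, 0.012], "spin": 0, "claw": 255},
    {"linear": [0, 0, 0.014], "spin": 0, "claw": 255},
    {"linear": [0, 0, 0.014], "spin": 0, "claw": 255},
  ],
)

```text
t: 7.38
ee_pos: [0.4466, -0.0132, 0.1616]
eef_rot: [-0.0, 0.088, 0.996, -0.0]
force: [-0.8, 0.1, -3.0]
width: 0.149
finger_force: 78.7
```

arm_command(
  steps=[
    {"linear": [0, 0, 0.002], "spin": 0, "claw": 255},
    {"linear": [0, 0, 0.004], "spin": 0, "claw": 255},
    {"linear": [0, 0, 0.006], "spin": 0, "claw": 255},
    {"linear": [0, 0, 0.007], "spin": 0, "claw": 255},
    {"linear": [0, 0, 0.007], "spin": 0, "claw": 255},
  ],
)

```text
t: 7.8
ee_pos: [0.4467, -0.0132, 0.1553]
eef_rot: [-0.0, 0.088, 0.996, 0.0]
force: [-6.5, -0.9, 14.6]
width: 0.151
finger_force: 81.2
```

arm_command(
  steps=[
    {"linear": [0, 0, 0.001], "spin": 0, "claw": 255},
    {"linear": [0, 0, 0.001], "spin": 0, "claw": 255},
    {"linear": [0, 0, 0.001], "spin": 0, "claw": 190},
    {"linear": [0, 0, 0.001], "spin": 0, "claw": 130},
    {"linear": [0, 0, 0.001], "spin": 0, "claw": 100},
    {"linear": [0, 0, -0.01], "spin": 0, "claw": 100},
    {"linear": [0, 0, -0.04], "spin": 0, "claw": 60},
    {"linear": [0, 0, -0.08], "spin": 0, "claw": 0},
    {"linear": [0, 0, -0.12], "spin": 0, "claw": 0},
    {"linear": [0, 0, -0.12], "spin": 0, "claw": 0},
  ],
)

```text
t: 8.63
ee_pos: [0.4492, -0.0133, 0.281]
eef_rot: [0.004, 0.088, 0.996, 0.001]
force: [1.5, 0.3, 1.5]
width: 0.999
finger_force: 0.0
```

```bash
python3 - <<'E'
from h import *
np.set_printoptions(precision=4,suppress=True)
P={n:snapshot(n) for n in("wrist","top","side")}
a=cv2.resize(P["wrist"]["frame"],(800,500))[0:300];b=cv2.resize(P["side"]["frame"][190:310,230:390],(400,300));c=cv2.resize(P["top"]["frame"][180:300,310:470],(400,300))
cv2.imwrite("pics/r.png",np.vstack([a,np.hstack([b,c])]))
for n,p in P.items():
    m=mask(p,"upper_tray",proj(p,[.447,-.013,.07]))
    if m is not None:
        for z in(.04,.05):
            r=fit([p],"upper_tray",[m],(.447,-.013,[-.174]),z);print(n,z,r.x,r.fun)
    for k in("wedge","lower_tray","mallet"):
        for d in landmark_of(p,k)[:1]:print(n,k,round(d["p"],2),d["position"],ray(p,d["position"],0 if k=="mallet" else .0165))
s,R=state();print(s["t"],s["ee_pos"],s["force"])
E
```

```text
wrist 0.04 [ 0.4467 -0.0135 -0.1712] 0.030232250690460205
wrist 0.05 [ 0.4456 -0.0149 -0.1649] 0.09392333030700684
wrist wedge 0.72 [209.7, 240.3] [ 0.5087 -0.1537  0.0165]
wrist lower_tray 0.73 [64.7, 254.2] [ 0.4965 -0.321   0.0165]
wrist mallet 0.77 [67.1, 255.7] [ 0.505  -0.3349 -0.    ]
top 0.04 [ 0.4503  0.0075 -0.1863] 0.8776379227638245
top 0.05 [ 0.4503  0.0045 -0.1615] 0.8795216679573059
top lower_tray 0.7 [480.7, 138.0] [ 0.7465 -0.3171  0.0165]
top mallet 0.88 [488.3, 237.0] [ 0.495  -0.3364  0.    ]
side 0.04 [ 0.4479 -0.0145 -0.1694] 0.03623759746551514
side 0.05 [ 0.4469 -0.0226 -0.1607] 0.05365800857543945
side wedge 0.82 [334.5, 275.6] [ 0.5191 -0.1384  0.0165]
side lower_tray 0.75 [295.7, 239.7] [ 0.4463 -0.0116  0.0165]
side mallet 0.96 [352.7, 357.1] [ 0.5106 -0.3374  0.    ]
9.3833 [ 0.4468 -0.0132  0.2748] [-0.3656 -0.5444  0.3178]
```

View pics/r.png

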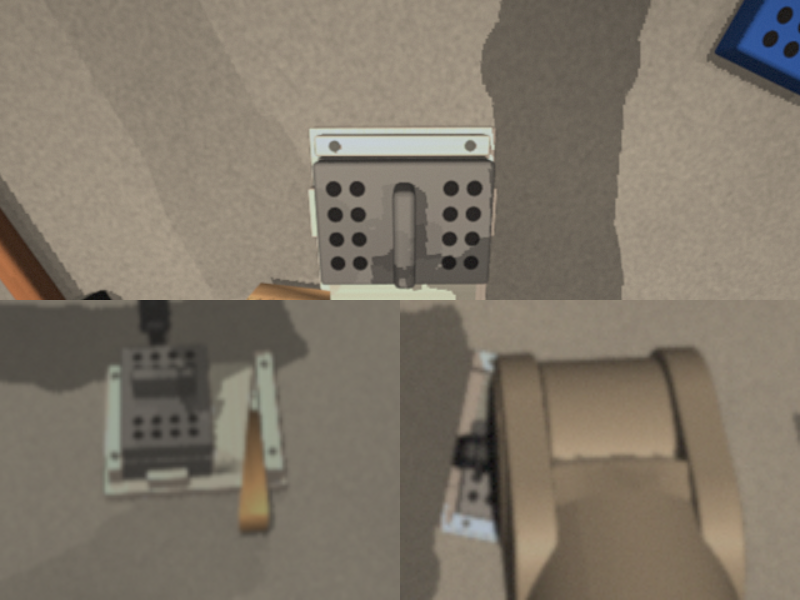

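The upper tray is seated: the silhouette fit agrees at stack height .040, and it sits square in both views with its far edge at wrist row 285. The wedge butt is untouched. Next is the mallet.

```bash
python3 -c "
from h import *
plan(.462,-.345,.23,.2)"
```

```text
t 9.38 lin [-0.0729 -0.3241  0.0448] spin -21.5 rows 8.0 ee [ 0.4468 -0.0132  0.2748] F [-0.4 -0.5  0.3] w 1.003 q7 1.33
```

arm_command(
  steps=[
    {"linear": [-0.009, -0.04, 0.0], "spin": -4, "claw": 0},
    {"linear": [-0.018, -0.08, 0.0], "spin": -8, "claw": 0},
    {"linear": [-0.027, -0.12, 0.0], "spin": -12, "claw": 0},
    {"linear": [-0.036, -0.16, 0.01], "spin": -16, "claw": 0},
    {"linear": [-0.045, -0.2, 0.02], "spin": -20, "claw": 0},
    {"linear": [-0.054, -0.24, 0.03], "spin": -21.5, "claw": 0},
    {"linear": [-0.063, -0.28, 0.045], "spin": -21.5, "claw": 0},
    {"linear": [-0.07, -0.31, 0.045], "spin": -21.5, "claw": 0},
    {"linear": [-0.073, -0.324, 0.045], "spin": -21.5, "claw": 0},
    {"linear": [-0.073, -0.324, 0.045], "spin": -21.5, "claw": 0},
  ],
)

```text
t: 10.22
ee_pos: [0.4611, -0.349, 0.2295]
eef_rot: [-0.001, -0.098, 0.995, -0.001]
force: [-0.1, -0.1, 0.2]
width: 0.999
finger_force: 0.0
```

arm_command(
  steps=[
    {"linear": [0, 0, 0], "spin": 0, "claw": 0},
    {"linear": [0, 0, 0], "spin": 0, "claw": 0},
    {"linear": [0, 0, 0], "spin": 0, "claw": 0},
  ],
)

```text
t: 10.47
ee_pos: [0.4625, -0.3438, 0.23]
eef_rot: [0.0, -0.101, 0.995, 0.0]
force: [0.5, 0.7, 0.1]
width: 1.001
finger_force: 0.0
```

```bash
python3 - <<'E'
from h import *
np.set_printoptions(precision=4,suppress=True)
P={n:snapshot(n) for n in("wrist","side")}
for n,p in P.items():
    m=mask(p,"mallet",proj(p,[.48,-.342,.02]));
    if m is None:
        L=trace(p,"mallet");print(n,[(d["p"],d["extent"]) for d in L]);continue
    r=fit([p],"mallet",[m],(.504,-.337,[.2]));print(n,r.x,r.fun)
    if n=="wrist":v=r.x
    f=p["frame"].copy();c=cv2.findContours((render(p,"mallet",*r.x)>.5).astype(np.uint8),0,2)[0];cv2.drawContours(f,c,-1,(0,255,0),1);cv2.imwrite(f"pics/m_{n}.png",f)
plan(v[0]-.04*np.cos(v[2]),v[1]-.04*np.sin(v[2]),.079,v[2])
E
```

```text
wrist [ 0.5036 -0.338   0.2037] 0.08246970176696777
side [ 0.5039 -0.3388  0.1919] 0.45531171560287476
 t 10.67 lin [-0.0015 -0.0023  0.1512] spin -0.15 rows 3.6 ee [ 0.4625 -0.3442  0.2302] F [-0.4 -0.6 -0.2] w 1.001 q7 2.54
```

View pics/m_wrist.png

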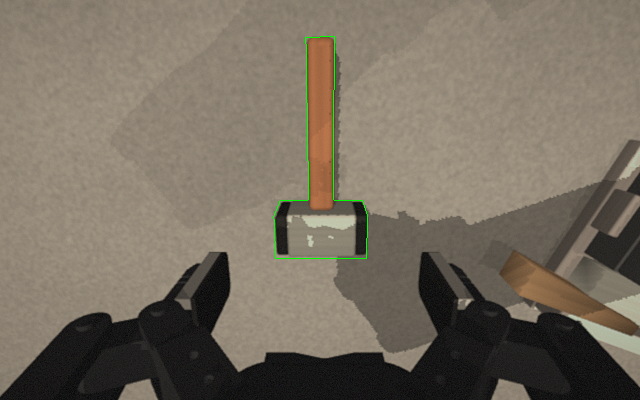

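The mallet fit matches the picture, with the handle at column 320 and the head at (320,230). I'll descend and grip the handle.

arm_command(
  steps=[
    {"linear": [-0.0015, -0.002, 0.035], "spin": 0, "claw": 0},
    {"linear": [-0.0015, -0.002, 0.07], "spin": 0, "claw": 0},
    {"linear": [-0.0015, -0.002, 0.105], "spin": 0, "claw": 0},
    {"linear": [-0.0015, -0.002, 0.135], "spin": 0, "claw": 0},
    {"linear": [-0.0015, -0.002, 0.151], "spin": 0, "claw": 0},
    {"linear": [-0.0015, -0.002, 0.151], "spin": 0, "claw": 120},
    {"linear": [-0.0015, -0.002, 0.151], "spin": 0, "claw": 255},
    {"linear": [-0.0015, -0.002, 0.151], "spin": 0, "claw": 255},
    {"linear": [-0.0015, -0.002, 0.151], "spin": 0, "claw": 255},
    {"linear": [-0.0015, -0.002, 0.151], "spin": 0, "claw": 255},
  ],
  grip_force=120,
)

```text
t: 11.5
ee_pos: [0.4647, -0.3468, 0.0803]
eef_rot: [0.001, -0.1, 0.995, -0.001]
force: [0.7, 1.2, 0.0]
width: 0.302
finger_force: 0.0
```

arm_command(
  steps=[
    {"linear": [0, 0, 0], "spin": 0, "claw": 255},
    {"linear": [0, 0, 0], "spin": 0, "claw": 255},
    {"linear": [0, 0, -0.02], "spin": 0, "claw": 255},
    {"linear": [0, 0, -0.04], "spin": 0, "claw": 255},
    {"linear": [0, 0, -0.06], "spin": 0, "claw": 255},
    {"linear": [0, 0, -0.06], "spin": 0, "claw": 255},
  ],
)

```text
t: 12.0
ee_pos: [0.4652, -0.3475, 0.1426]
eef_rot: [0.002, -0.1, 0.995, -0.001]
force: [1.3, -1.1, -3.8]
width: 0.234
finger_force: 118.6
```

```bash
python3 - <<'E'
from h import *
c,s=np.cos(-.174),np.sin(-.174)
for X,Y in((.018,-.21),):
    x,y=.4705+c*X-s*Y,-.018+s*X+c*Y;print(x,y);plan(x,y,.13,-.174)
E
```

```text
0.45187230470910744 -0.22794525231152443
 t 12.0 lin [-0.0106  0.1199  0.0123] spin 21.42 rows 3.0 ee [ 0.4652 -0.3475  0.1426] F [ 1.3 -1.1 -3.8] w 0.234 q7 2.61
```

arm_command(
  steps=[
    {"linear": [-0.003, 0.03, 0.0], "spin": 6, "claw": 255},
    {"linear": [-0.006, 0.06, 0.0], "spin": 12, "claw": 255},
    {"linear": [-0.009, 0.09, 0.005], "spin": 18, "claw": 255},
    {"linear": [-0.0105, 0.11, 0.01], "spin": 21.4, "claw": 255},
    {"linear": [-0.0105, 0.12, 0.012], "spin": 21.4, "claw": 255},
    {"linear": [-0.0105, 0.12, 0.012], "spin": 21.4, "claw": 255},
    {"linear": [-0.0105, 0.12, 0.012], "spin": 21.4, "claw": 255},
    {"linear": [-0.0105, 0.12, 0.012], "spin": 21.4, "claw": 255},
  ],
)

```text
t: 12.67
ee_pos: [0.4507, -0.2279, 0.1272]
eef_rot: [0.0, 0.086, 0.996, -0.0]
force: [1.5, 0.1, -3.6]
width: 0.233
finger_force: 118.5
```

```bash
cat >> h.py <<'E'
N0=np.array([.4705,-.018]);NY=-.174
def nf(x):
    d=np.array(x)[:2]-N0;c,s=np.cos(NY),np.sin(NY);return np.array([c*d[0]+s*d[1],-s*d[0]+c*d[1]])
def wf(X,Y):
    c,s=np.cos(NY),np.sin(NY);return N0[0]+c*X-s*Y,N0[1]+s*X+c*Y
E
python3 - <<'E'
from h import *
np.set_printoptions(precision=4,suppress=True)
P={n:snapshot(n) for n in("wrist","side","top")}
s,R=state();ee=np.array(s["ee_pos"]);yw=np.arctan2(R[1,1],R[0,1])-np.pi/2
print("tool nest",nf(ee),ee[2],yw)
for n,p in P.items():
    f=p["frame"].copy()
    x,y=ee[0]+.04*np.cos(yw),ee[1]+.04*np.sin(yw)
    m=mask(p,"mallet",proj(p,[x,y,ee[2]-.057]))
    if m is not None:
        r=fit([p],"mallet",[m],(x,y,[yw]),ee[2]-.080);print(n,r.x,r.fun,"nest",nf(r.x))
        c=cv2.findContours((render(p,"mallet",*r.x,z=ee[2]-.08)>.5).astype(np.uint8),0,2)[0];cv2.drawContours(f,c,-1,(0,255,0),1)
    for d in landmark_of(p,"wedge")[:1]:print(n,"wedge",d["p"],d["position"],nf(ray(p,d["position"],.0165)))
    # predicted butt face corners
    pts=[proj(p,[*wf(X,-.125),z]) for X,z in((.044,.0165),(.072,.0165),(.072,.0525),(.044,.0525))]
    cv2.polylines(f,[np.round(pts).astype(int)],True,(0,0,255),1)
    cv2.imwrite(f"pics/t_{n}.png",f)
a=cv2.imread("pics/t_wrist.png");b=cv2.imread("pics/t_side.png")[200:380,260:420]
cv2.imwrite("pics/t.png",np.hstack([a[:,:450],cv2.resize(b,(350,394)).copy() if 0 else cv2.resize(b,(350,400))]))
E
```

```text
tool nest [ 0.0166 -0.2103] 0.12709047606515644 -0.17440435175782376
wrist wedge 0.78 [451.5, 290.4] [ 0.0602 -0.1289]
side [ 0.4899 -0.2366 -0.1805] 0.2456127405166626 nest [ 0.0569 -0.2119]
side wedge 0.51 [334.3, 281.8] [ 0.067  -0.1273]
top [ 0.4905 -0.2302 -0.1588] 0.4733692407608032 nest [ 0.0564 -0.2056]
top wedge 0.56 [416.6, 227.7] [ 0.0641 -0.126 ]
```

View pics/t.png

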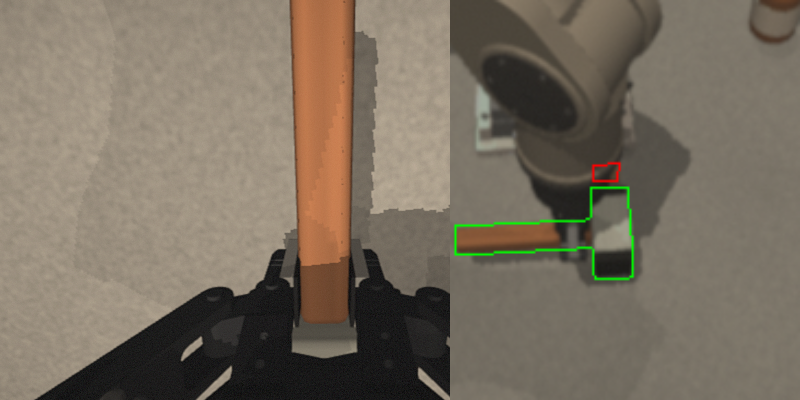

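The mallet is held square, and its head (crop (612,235)) is lined up with the wedge butt (red). I'll lower it to tapping height.

arm_command(
  steps=[
    {"linear": [-0.002, 0, 0.012], "spin": 0, "claw": 255},
    {"linear": [-0.002, 0, 0.024], "spin": 0, "claw": 255},
    {"linear": [-0.002, 0, 0.033], "spin": 0, "claw": 255},
    {"linear": [-0.002, 0.02, 0.033], "spin": 0, "claw": 255},
    {"linear": [-0.002, 0.02, 0.033], "spin": 0, "claw": 255},
    {"linear": [-0.002, 0.02, 0.033], "spin": 0, "claw": 255},
  ],
)

```text
t: 13.62
ee_pos: [0.4557, -0.2068, 0.0928]
eef_rot: [-0.001, 0.086, 0.996, 0.0]
force: [0.1, -0.6, -2.7]
width: 0.232
finger_force: 118.9
```

```bash
python3 -c "
from h import *
s,R=state();print(nf(s['ee_pos']),s['ee_pos'],s['force'])
p=snapshot('side')
for d in trace(p,'wedge')[:2]:print(d['p'],d['extent'])
for d in landmark_of(p,'wedge')[:1]:print('wedge',d['p'],d['position'],nf(ray(p,d['position'],.0165)))
"
```

```text
[ 0.01805701 -0.18848375] [ 0.45565341 -0.20676377  0.09277791] [ 0.07487574 -0.62673065 -2.6569164 ]
wedge 0.6 [333.0, 278.5] [ 0.06443483 -0.11798766]
```

arm_command(
  steps=[
    {"linear": [0, 0.015, 0], "spin": 0, "claw": 255},
    {"linear": [0, 0.03, 0], "spin": 0, "claw": 255},
    {"linear": [0, 0.005, 0], "spin": 0, "claw": 255},
    {"linear": [0, 0.0, 0], "spin": 0, "claw": 255},
    {"linear": [0, 0.0, 0], "spin": 0, "claw": 255},
    {"linear": [0, 0.0, 0], "spin": 0, "claw": 255},
  ],
)

```text
t: 14.27
ee_pos: [0.4557, -0.2081, 0.0939]
eef_rot: [0.0, 0.087, 0.996, -0.0]
force: [-0.4, 1.0, -4.0]
width: 0.236
finger_force: 119.3
```

```bash
cat > wd.py <<'E'
from h import *
s,R=state();print(s['t'],nf(s['ee_pos']),s['force'])
for n in('side','wrist'):
    p=snapshot(n)
    for d in landmark_of(p,'wedge')[:1]:print(n,'wedge',d['p'],d['position'],nf(ray(p,d['position'],.0165)))
E
python3 wd.py
```

```text
14.2667 [ 0.01832767 -0.18979281] [-0.38021279  1.04445154 -3.95203822]
```

arm_command(
  steps=[
    {"linear": [0, 0.017, 0], "spin": 0, "claw": 255},
    {"linear": [0, 0.034, 0], "spin": 0, "claw": 255},
  ],
)

```text
t: 14.63
ee_pos: [0.4616, -0.1742, 0.094]
eef_rot: [0.0, 0.088, 0.996, -0.0]
force: [-2.6, -8.9, -3.4]
width: 0.237
finger_force: 119.5
```

```bash
python3 -c "
from h import *
s,R=state();print(nf(s['ee_pos']),s['force'],s['joint_vel'])"
```

```text
[ 0.01831098 -0.15540237] [-2.58843341 -8.8871757  -3.36581694] [-0.45603473 -0.04398476  0.01994282  0.09333326 -0.00727798 -0.04651632
 -0.39596434]
```

arm_command(
  steps=[
    {"linear": [0, -0.03, 0], "spin": 0, "claw": 255},
    {"linear": [0, -0.034, 0], "spin": 0, "claw": 255},
    {"linear": [0, -0.034, 0], "spin": 0, "claw": 255},
    {"linear": [0, -0.034, 0], "spin": 0, "claw": 255},
  ],
)

```text
t: 14.97
ee_pos: [0.4559, -0.2076, 0.0939]
eef_rot: [-0.0, 0.087, 0.996, 0.0]
force: [0.8, 0.2, -2.8]
width: 0.234
finger_force: 119.6
```

```bash
python3 wd.py; python3 - <<'E'
from h import *
p=snapshot("wrist");q=snapshot("side")
cv2.imwrite("pics/u.png",np.hstack([cv2.resize(p["frame"][200:,320:],(448,280)),cv2.resize(q["frame"][230:330,270:390],(336,280))]))
E
```

```text
14.9667 [ 0.01839658 -0.18924043] [ 0.82840151  0.21003628 -2.779659  ]
```

The first tap met about 9 N with the face near y' -.115, so the wedge moved and the mallet is off it again. More short taps follow.

arm_command(
  steps=[
    {"linear": [0, 0.022, 0], "spin": 0, "claw": 255},
    {"linear": [0, 0.041, 0], "spin": 0, "claw": 255},
  ],
)

```text
t: 15.43
ee_pos: [0.4628, -0.1672, 0.0939]
eef_rot: [0.0, 0.088, 0.996, -0.0]
force: [-2.9, -9.7, -3.6]
width: 0.233
finger_force: 119.7
```

arm_command(
  steps=[
    {"linear": [0, -0.018, 0], "spin": 0, "claw": 255},
    {"linear": [0, -0.02, 0], "spin": 0, "claw": 255},
    {"linear": [0, -0.02, 0], "spin": 0, "claw": 255},
    {"linear": [0, -0.02, 0], "spin": 0, "claw": 255},
  ],
)

```text
t: 15.77
ee_pos: [0.4594, -0.1869, 0.0939]
eef_rot: [-0.0, 0.087, 0.996, 0.0]
force: [-0.4, 0.3, -4.2]
width: 0.237
finger_force: 119.7
```

arm_command(
  steps=[
    {"linear": [0, 0.014, 0], "spin": 0, "claw": 255},
    {"linear": [0, 0.026, 0], "spin": 0, "claw": 255},
  ],
)

```text
t: 15.93
ee_pos: [0.4639, -0.1612, 0.0939]
eef_rot: [-0.0, 0.088, 0.996, -0.0]
force: [-3.6, -8.2, -3.9]
width: 0.231
finger_force: 119.8
```

arm_command(
  steps=[
    {"linear": [0, -0.018, 0], "spin": 0, "claw": 255},
    {"linear": [0, -0.02, 0], "spin": 0, "claw": 255},
    {"linear": [0, -0.02, 0], "spin": 0, "claw": 255},
    {"linear": [0, -0.02, 0], "spin": 0, "claw": 255},
  ],
)

```text
t: 16.27
ee_pos: [0.4605, -0.1809, 0.0939]
eef_rot: [-0.0, 0.087, 0.996, 0.0]
force: [0.5, -0.1, -3.9]
width: 0.231
finger_force: 119.7
```

```bash
python3 wd.py
```

```text
16.2667 [ 0.01835307 -0.16215181] [ 0.51787422 -0.05609966 -3.87777564]
side wedge 0.62 [335.9, 269.4] [ 0.07354253 -0.0928771 ]
```

arm_command(
  steps=[
    {"linear": [0, 0.013, 0], "spin": 0, "claw": 255},
    {"linear": [0, 0.025, 0], "spin": 0, "claw": 255},
  ],
)

```text
t: 16.63
ee_pos: [0.4641, -0.1574, 0.0939]
eef_rot: [-0.0, 0.088, 0.996, -0.001]
force: [-44.9, -83.9, 5.0]
width: 0.232
finger_force: 124.8
```

arm_command(
  steps=[
    {"linear": [0, -0.018, 0], "spin": 0, "claw": 255},
    {"linear": [0, -0.02, 0], "spin": 0, "claw": 255},
    {"linear": [0, -0.02, 0], "spin": 0, "claw": 255},
    {"linear": [0, -0.02, 0], "spin": 0, "claw": 255},
  ],
)

```text
t: 16.97
ee_pos: [0.4615, -0.1757, 0.0939]
eef_rot: [-0.0, 0.087, 0.996, 0.0]
force: [0.8, -0.6, -3.7]
width: 0.236
finger_force: 122.0
```

arm_command(
  steps=[
    {"linear": [0, 0.013, 0], "spin": 0, "claw": 255},
    {"linear": [0, 0.023, 0], "spin": 0, "claw": 255},
  ],
)

```text
t: 17.13
ee_pos: [0.4636, -0.1561, 0.0938]
eef_rot: [-0.001, 0.089, 0.996, -0.002]
force: [-27.7, -79.9, 5.0]
width: 0.227
finger_force: 132.0
```

arm_command(
  steps=[
    {"linear": [0, -0.018, 0], "spin": 0, "claw": 255},
    {"linear": [0, -0.02, 0], "spin": 0, "claw": 255},
    {"linear": [0, -0.02, 0], "spin": 0, "claw": 255},
    {"linear": [0, -0.02, 0], "spin": 0, "claw": 255},
  ],
)

```text
t: 17.47
ee_pos: [0.4622, -0.1722, 0.0939]
eef_rot: [-0.0, 0.086, 0.996, 0.0]
force: [0.3, -0.4, -3.6]
width: 0.232
finger_force: 122.9
```

```bash
python3 wd.py
```

```text
17.4667 [ 0.01850179 -0.1533243 ] [ 0.28285991 -0.40101321 -3.59813961]
side wedge 0.5 [334.7, 271.3] [ 0.07013859 -0.09809462]
wrist wedge 0.6 [322.9, 316.2] [ 0.05559112 -0.15384102]
```

Home: both of the last taps stopped hard at about 85 N at the same place. I'll back off and lay the mallet down.

arm_command(
  steps=[
    {"linear": [0, -0.03, 0], "spin": 0, "claw": 255},
    {"linear": [0, -0.06, 0], "spin": 0, "claw": 255},
    {"linear": [0, -0.09, 0], "spin": 0, "claw": 255},
    {"linear": [0, -0.12, 0], "spin": 0, "claw": 255},
    {"linear": [0, -0.14, 0], "spin": 0, "claw": 255},
    {"linear": [0, -0.15, 0], "spin": 0, "claw": 255},
    {"linear": [0, -0.15, 0], "spin": 0, "claw": 255},
    {"linear": [0, -0.15, 0.006], "spin": 0, "claw": 255},
    {"linear": [0, -0.15, 0.01], "spin": 0, "claw": 255},
    {"linear": [0, -0.15, 0.012], "spin": 0, "claw": 255},
  ],
)

```text
t: 18.5
ee_pos: [0.4363, -0.3192, 0.081]
eef_rot: [-0.0, 0.086, 0.996, 0.0]
force: [-0.2, 0.0, -4.0]
width: 0.232
finger_force: 122.9
```

arm_command(
  steps=[
    {"linear": [0, 0, 0.001], "spin": 0, "claw": 255},
    {"linear": [0, 0, 0.001], "spin": 0, "claw": 255},
    {"linear": [0, 0, 0.001], "spin": 0, "claw": 255},
  ],
)

```text
t: 18.75
ee_pos: [0.4364, -0.32, 0.0808]
eef_rot: [-0.0, 0.086, 0.996, 0.0]
force: [0.6, -0.7, -4.2]
width: 0.238
finger_force: 123.0
```

arm_command(
  steps=[
    {"linear": [0, 0, 0.001], "spin": 0, "claw": 255},
    {"linear": [0, 0, 0.002], "spin": 0, "claw": 255},
    {"linear": [0, 0, 0.002], "spin": 0, "claw": 180},
    {"linear": [0, 0, 0.002], "spin": 0, "claw": 120},
    {"linear": [0, 0, 0.002], "spin": 0, "claw": 60},
    {"linear": [0, 0, 0.002], "spin": 0, "claw": 0},
    {"linear": [0, 0, 0.002], "spin": 0, "claw": 0},
    {"linear": [0, 0, -0.03], "spin": 0, "claw": 0},
    {"linear": [0, 0, -0.07], "spin": 0, "claw": 0},
    {"linear": [0, 0, -0.11], "spin": 0, "claw": 0},
  ],
)

```text
t: 19.58
ee_pos: [0.4352, -0.3207, 0.1916]
eef_rot: [-0.001, 0.087, 0.996, 0.0]
force: [1.7, -0.7, 1.1]
width: 1.003
finger_force: 0.0
```

arm_command(
  steps=[
    {"linear": [0, -0.03, -0.04], "spin": 0, "claw": 0},
    {"linear": [0, -0.07, -0.06], "spin": 0, "claw": 0},
    {"linear": [0, -0.11, -0.06], "spin": 0, "claw": 0},
    {"linear": [0, -0.11, -0.06], "spin": 0, "claw": 0},
    {"linear": [0, -0.11, -0.06], "spin": 0, "claw": 0},
    {"linear": [0, -0.11, -0.06], "spin": 0, "claw": 0},
  ],
)

```text
t: 20.08
ee_pos: [0.4166, -0.4294, 0.2506]
eef_rot: [-0.0, 0.087, 0.996, 0.0]
force: [-0.1, 0.7, -0.4]
width: 0.998
finger_force: 0.0
```

```bash
python3 wd.py; python3 - <<'E'
from h import *
P={n:snapshot(n) for n in("top","side")}
for n,p in P.items():
    m=mask(p,"upper_tray",proj(p,[.447,-.013,.07]))
    if m is not None:
        for z in(.04,.05):
            r=fit([p],"upper_tray",[m],(.447,-.013,[-.174]),z);print(n,z,r.x,r.fun)
    f=p["frame"]
    for k in("wedge","mallet"):
        for d in landmark_of(p,k)[:1]:print(n,k,d["p"],nf(ray(p,d["position"],.0165)))
    for X in(.044,.072):
        pts=[proj(p,[*wf(X,-.1),z]) for z in(.0165,.0525)];cv2.line(f,*[tuple(int(round(v)) for v in q) for q in pts],(0,0,255),1)
cv2.imwrite("pics/z.png",np.hstack([cv2.resize(P["top"]["frame"][170:320,310:520],(400,286)),cv2.resize(P["side"]["frame"][190:400,230:440],(400,286))]))
E
```

```text
20.0833 [ 0.01818776 -0.41454937] [-0.05825281  0.71343688 -0.4382111 ]
wrist wedge 0.46 [632.8, 218.3] [ 0.06020408 -0.10372388]
top 0.04 [ 0.44691861 -0.01060394 -0.16469396] 0.04271054267883301
top 0.05 [ 0.44698983 -0.00939535 -0.16822999] 0.0540427565574646
top wedge 0.89 [ 0.06826159 -0.10376198]
top mallet 0.85 [ 0.05537243 -0.29264694]
```

View pics/z.png

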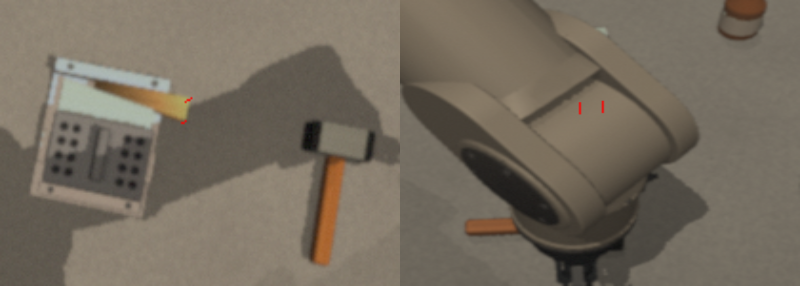

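In the top view the wedge butt at (186,107) is on the home mark, the tray at (98,155) is square in the nest, and the mallet lies flat at (335,140), clear of everything.

```bash
python3 -c "
from workcell import bot
print(bot.job_done())"
```

```text
the job is handed in; nothing more can be done
None
```

The job is handed in but no verdict came back: the upper tray is seated in the sockets, the wedge was tapped in until it twice stopped hard at about 85 N, the mallet lies on the bench clear of the nest, and I never went near the bystanders.

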